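# Load the slicer blade on its locating pin

## Task

Load the tissue-slicer blade into its holder: lay it flat in the holder's channel with its notch toward the small brass locating pin, and slide it gently along the bed until the pin is fully home at the bottom of the notch, keeping a light press on the pin for a moment. The pin's stop is only lightly locked, so do not shove it out of its setting. Then, with the blade still home, turn the red keeper by its black peg all the way round so that its clip reaches over the blade's edge, let go of everything, and leave the other things on the bench where they are.

Things in the scene. Friction and masses are not known exactly. Their poses are not given: they have to be found in the camera images.
- blade: Flat steel blade, 123 long (x) x 32 wide (y) x 4 thick mm, 0.12 kg, lying on a black pad. Origin: on the plate's underside, z up; the plate runs from x = -55 (thin cutting edge) to +68 (notched end), y = -16 to +16. Along the middle of its top runs a blue rib to grip across: 10 wide (y), from x = -37 to +17 mm, its top 26.5 above the underside (22.5 above the plate).
- blade_notch (a point): Middle of the square bottom of the blade's U notch, at x = +39 mm of the blade, on its underside. The notch is 9 mm wide (y), 29 deep, and open to the blade's +x end at x = +68. Pressing it on the pin with 2 to 4 N is enough; the pin's stop gives way at about 4.5 N and must not be shifted by more than 1.5 mm. Up to half of the force felt at the wrist is friction on the bed.
- holder: Grey blade holder, block 84 wide (y) x 22 high mm, fixed to the bench. Origin on its underside, the block runs from x = -95 to +125. Its top (bed) is at z = 22. Two rails, 3 high above the bed, from x = -90 to +50, leave a channel 40 wide centred on y = 0; the blade lies in it with its +x to the holder's +x. 30 mm beyond the pin's centre is a dark stop block, 12 high above the bed with its screw.
- pin_range (a point): Point on the bed at holder x = +55 mm, y = 0: middle of the range of the brass locating pin (stop_block_c0 in the rules; 6 mm in diameter, 5.5 high, y = 0). It is locked anywhere from x = +43 to +67, not reported: feel for it. Fully home, the blade's origin is 42 before the pin's centre (holder x +1 to +25); if it misses the notch the pin stops the blade's end 29 earlier (-28 to -4).
- blade_pad: Black rubber pad, 130 x 90 x 10 mm, fixed, on which the blade lies at first. Origin: centre of its underside.
- keeper (a joint): Red turn keeper on a post at holder x = +41, y = -33 mm. Rad about the vertical, anticlockwise from above: 0 to 0.3 at the start (clip to the holder's +x, clear of the channel), 1.57 at its stop = closed (clip toward holder +y, over the blade's edge, underside 2 mm above the plate). Stays where it is left; about 1.5 N at the peg turns it.
- keeper_peg (a point): Middle of the top of the keeper's upright black peg, 11 mm in diameter, standing 29 above the red arm (whose top is 33 above the holder's underside); the peg's top is 62 above the holder's underside. The peg is 36 mm from the keeper's post, at an angle of (joint value - 2.094) rad from the holder's x axis.
- timer: White lab timer, 64x68x18, bystander. Origin: centre of underside.
- slide_box: Small white-and-green box of slides, 58x80x24, bystander. Origin: centre of underside.
- petri_dish: Petri dish, 89 across, 16 high, bystander. Origin: centre of underside.
- forceps: Steel forceps, 134 long, lying, bystander. Origin: centre of underside.
- marker_black: Blue and white marker pen, 135 long, lying, bystander. Origin: centre of underside.
- specimen_cup: White open cup, 85 across, 84 high, bystander. Origin: centre of underside.

How it is judged:
By the outcome, as a careful person would: the job done as asked, in the order asked, and still so for the second after the job is handed in, with the robot touching nothing.
It also fails if it takes over 59 s, if anything falls off the work surface, if the arm or the gripper's body presses on something with over 40 N, if the wrist force passes 120 N, or if a joint passes its speed limit or range.

## Robot

A 6-joint arm with a two-finger parallel gripper is mounted at the origin on a cart in front of the work surface, level with it; the furniture and walls round the work are solid. World frame = base frame: x ahead of the robot, y to its left, z up, the work surface at z = 0. Lengths are in m, angles in rad, forces in N, time in s.
With the tool pointing down it reaches from about 0.3 to 0.875 m from the base axis. Payload 6.4 kg.
Tool frame: the origin (TCP) lies on the centre line of the jaws, within the pads' length; the fingertips stand 14 mm ahead of it and the grasp point (between the pads) lies 5 mm behind it; z points along the fingers, y is the direction in which the jaws open and shut (so a half turn about z gives the same grasp; the last joint's range is limited). The gripper opens to 85 mm and grips with 20 to 120 N. Pads are 22 mm wide; open, the fingers measure 114 mm over their backs; the gripper's body (76 mm by 85 mm) begins 54 mm behind the grasp point. The pads swing forward as they close: fully open they stand 13 mm farther back than shut.
Start: joints at [1.084, 0.181, 1.607, -0, 1.354, -0.206], TCP at [0.159, 0.552, 0.245] pointing down, gripper open.
Joint ranges: [-2.99, 2.99], [-0.89, 2.07], [0.3, 2.58], [-1.14, 4.28], [0, 2.63], [-3.12, 3.12]. Speed limits (rad/s): [2.57, 2.57, 3.01, 3.14, 3.14, 3.14].

## Interface

Orientations are given as a unit quaternion [w, x, y, z].
In Python, from bench import * gives the robot as it stands.
- The arm moves only by the tool servo_tool, never from a script. Its argument "plan" is a list that holds one entry, the list of rows, each a list of 5 numbers: the shift along the world's x, y, z in m, then the turn about the world's z in rad, then the gripper command: -1 is shut, 1 is fully open, values between are in proportion. In form: [[[tx, ty, tz, roll, claw], ...]]. A call has 1 to 8 rows; each row shifts and turns the commanded pose from where the row before left it; what a row does not reach is not made up. A row lasts 1/10 s, in which the tool goes at most 50 mm and 8.59 degrees, less where a joint would pass 70% of its speed; a pose out of reach is approached as far as the arm can. A call with a gripper value outside its range is refused whole. The fingers move at their own pace and stop on an object; the grip force is fixed at half the most. Time passes only in rows, so rows that do not move let the fingers close. It gives the time, the measured TCP pose, the force and the opening at its end, in the units of the state.
- get_obs(): the state, without advancing time (a new reading comes with each control period).
- camera(name): name is "scene" or "top" or "wrist"; returns a dict with "img" (384x512x3 uint8, blue, green, red), "camera_matrix" (3x3 intrinsics, pixels), "rvec" (rotation vector, rad) and "tvec" (3), from world to camera coordinates, as OpenCV has them. Camera axes: x right, y down, z forward; pixel columns grow to the right and rows downward; lengths in m; the calibration is good to about 2 mm. The wrist camera is an equidistant fisheye: a pixel r from the principal point sees the ray r / f radians off the axis. A picture is of the moment at which its call begins. There is no depth.
- hand_in(): hands the job in, once; it reports no verdict.
Trained networks look in a picture, given as the dict that the camera call returned (one of the last four; its "shot" number tells which), for a name from the list of things; names that differ only in an ending like _2 or _b are one class to them, and where a whole thing is asked for, a point or a joint stands for the part that bears it (a point fixed in the world has none). Each returns a list of dicts, best first, with "conf" (0 to 1); they miss things now and then, are a little off and sometimes report something else, mostly with a low value. They report only what shows in the picture. A call takes as long as a camera call.
- trace(picture, thing): "mask" (384x512 bool, what is visible of it) and "rect" ([left, top, right, bottom] as shares, 0 to 1, of the picture: columns of its width, rows of its height, round what is visible of it).
- pinpoint(picture, thing): "centre" ([row, column] as shares, 0 to 1, of the picture: columns of its width, rows of its height: a listed point, or the origin of a listed thing).
The state is a dict: "time_s": time; "q": joint angles; "dq": joint speeds; "joint_efforts": joint torques, N m; "eef_pos": TCP position; "eef_rot": TCP orientation; "wrist_force": force on the tool from outside, world axes, zero at the start; "torque": the same for the moment, N m; "opening": opening from 0.0 (shut) to 1.0 (fully open).
Only numpy, scipy, OpenCV 4.12 (cv2) and the standard library are available. Lean on these libraries where they do the work, as an engineer would, in place of code of your own. Each camera call takes 0.05 s, during which the arm holds its last target.

## Working session

There is one attempt and no reset: what is moved stays moved. The work goes in short steps, Python scripts to look and compute and a tool call to move; the robot and the scene stay as the last step left them, time stands still between calls to the robot, and variables do not carry over. Pictures are saved under pics/ and viewed, and the job is handed in when it is done.

Besides the shell and the picture viewer there is one more tool, called after "Emit:" as a command line: name --argument value ..., lists and objects as JSON in quotes. servo_tool: Moves the arm, as the interface text tells. Its arguments: {"type":"object","properties":{"plan":{"type":"array"}},"required":["plan"]}

```bash
mkdir -p pics; ls
python3 - <<'E'
from bench import *
import cv2,numpy as np
o=get_obs(); print(o)
for n in ["scene","top","wrist"]:
    c=camera(n); cv2.imwrite(f"pics/{n}0.png",c["img"]); print(n,c["shot"],c["camera_matrix"],c["rvec"],c["tvec"])
    if n!="wrist":
        for t in ["blade","blade_notch","holder","pin_range","keeper","keeper_peg","blade_pad"]:
            r=pinpoint(c,t); print(t,[(np.round(np.array(x["centre"])*[384,512],1),round(x["conf"],2)) for x in r[:3]])
E
```

```text
pics
{'time_s': 0.0, 'q': array([ 1.08369399e+00,  1.81555399e-01,  1.60800725e+00, -2.03907165e-05,
        1.35377037e+00, -2.06308759e-01]), 'dq': array([-0.00012142,  0.00134101,  0.0007812 ,  0.00073808,  0.00105245,
        0.00065393]), 'joint_efforts': array([ 1.35185375e-03, -4.44859314e+01, -3.51339519e+01, -5.12455699e-05,
        9.43737512e-03,  1.80097720e-05]), 'eef_pos': array([0.15908756, 0.55201148, 0.24437641]), 'eef_rot': array([-2.86327677e-04,  1.39933775e-01,  9.90160483e-01, -8.21788316e-04]), 'wrist_force': array([-0.37105054, -0.666816  , -0.28782025]), 'torque': array([-0.06920646,  0.00242433,  0.06143649]), 'opening': 0.9987383820986468}
scene 1 [[498.15843827   0.         259.52248724]
 [  0.         498.15843827 197.89274654]
 [  0.           0.           1.        ]] [ 2.27542131 -1.00222325  0.361778  ] [-0.38173818  0.35022221  1.12502561]
blade [(array([309. , 338.9]), 0.18)]
blade_notch [(array([244.7, 302.1]), 0.61)]
holder [(array([207.1, 211.7]), 0.76)]
pin_range [(array([190.1, 222.6]), 0.77)]Traceback (most recent call last):
  File "<stdin>", line 8, in <module>
ValueError: it knows: blade, blade_notch, blade_pad, forceps, holder, keeper_peg, marker_black, petri_dish, pin_range, slide_box, specimen_cup, timer
```

Run:
```python
from bench import *
import cv2,numpy as np
for n in ["scene","top","wrist"]:
    c=camera(n); im=c["img"].copy(); print(n,c["camera_matrix"].round(1).tolist(),c["rvec"],c["tvec"])
    for t in ["blade","blade_notch","holder","pin_range","keeper_peg","blade_pad"]:
        r=pinpoint(c,t); print(t,[(np.round(np.array(x["centre"])*[384,512],1),round(x["conf"],2)) for x in r[:3]])
    cv2.imwrite(f"pics/{n}0.png",cv2.resize(im,None,fx=1.5,fy=1.5))
```

```text
scene [[498.2, 0.0, 259.5], [0.0, 498.2, 197.9], [0.0, 0.0, 1.0]] [ 2.27542131 -1.00222325  0.361778  ] [-0.38173818  0.35022221  1.12502561]
blade [(array([256.2, 289. ]), 0.84)]
blade_notch [(array([243.8, 300.1]), 0.85)]
holder [(array([206.2, 214.7]), 0.66)]
pin_range [(array([190.5, 223.9]), 0.59), (array([209.5, 210.5]), 0.29)]
keeper_peg [(array([197.6, 241. ]), 0.61)]
blade_pad [(array([253.9, 283.3]), 0.67)]
top [[403.2, 0.0, 252.2], [0.0, 403.2, 188.6], [0.0, 0.0, 1.0]] [ 2.02104512 -2.19516312  0.2276469 ] [0.00869574 0.5387758  1.02079966]
blade [(array([205. , 299.5]), 0.95)]
blade_notch [(array([188.3, 299.4]), 0.79)]
holder []
pin_range [(array([197.2, 204. ]), 0.75)]
keeper_peg [(array([192.2, 227. ]), 0.53), (array([213. , 127.1]), 0.36)]
blade_pad [(array([202.6, 297.7]), 0.96)]
wrist [[297.3, 0.0, 259.6], [0.0, 297.3, 189.6], [0.0, 0.0, 1.0]] [-2.28703248 -1.72086534 -0.28768525] [-0.57522232 -0.04281771  0.38016679]
blade [(array([361.8,  36.3]), 0.72), (array([378.9, 113.3]), 0.64)]
blade_notch [(array([358.4,  98.7]), 0.61), (array([359.5,  42.9]), 0.61), (array([366.6,  44.4]), 0.47)]
holder [(array([358. ,  98.7]), 0.73)]
pin_range [(array([378.2, 114.4]), 0.61)]
keeper_peg []
blade_pad [(array([355.4,  40. ]), 0.54)]
```

```bash
ls pics
```

```text
scene0.png
top0.png
wrist0.png
```

View pics/scene0.png

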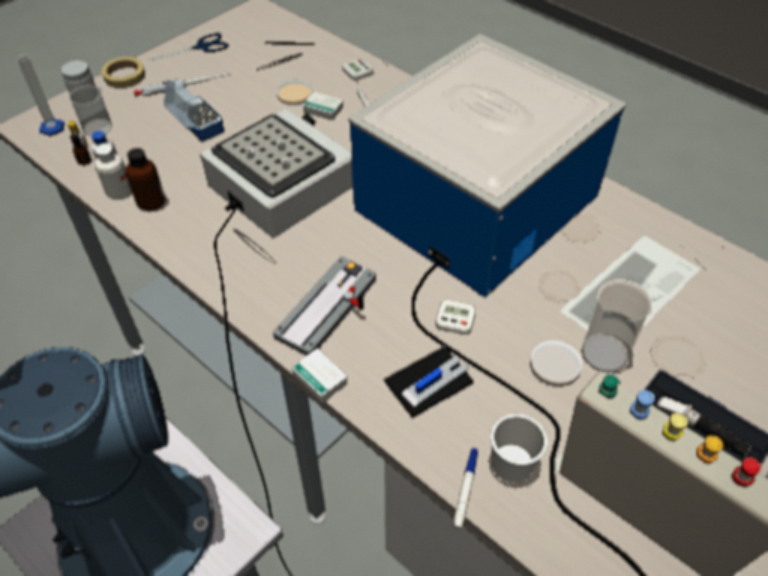

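View pics/top0.png

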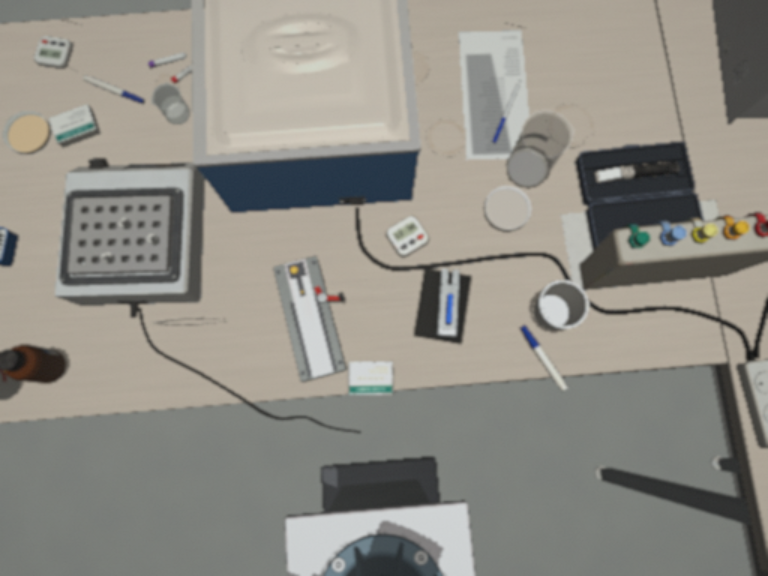

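View pics/wrist0.png

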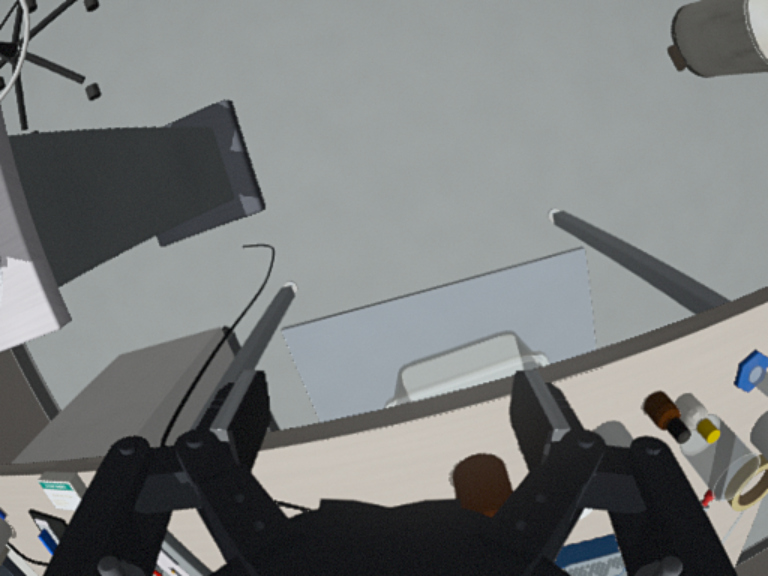

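The top view shows the holder at about (310,320) with its stop block at the far end (297,272). The red keeper and black peg are at (330,297). The blade is on its pad at (449,308), with the notch away from the robot. Next I work out coarse positions.

```bash
cat > h.py <<'E'
from bench import *
import cv2,numpy as np
def pix2plane(c,pts,z,fish=None):
    """pts Nx2 (col,row) -> world points on plane z"""
    K=c["camera_matrix"];R,_=cv2.Rodrigues(np.array(c["rvec"],float));t=np.array(c["tvec"],float).ravel()
    pts=np.atleast_2d(np.array(pts,float)); out=[]
    x=(pts[:,0]-K[0,2])/K[0,0]; y=(pts[:,1]-K[1,2])/K[1,1]
    if fish:
        r=np.hypot(x,y)+1e-12; d=np.stack([np.sin(r)*x/r,np.sin(r)*y/r,np.cos(r)],1)
    else: d=np.stack([x,y,np.ones_like(x)],1)
    C=-R.T@t; D=d@R
    s=(z-C[2])/D[:,2]
    return C+s[:,None]*D
def proj(c,P,fish=None):
    K=c["camera_matrix"];R,_=cv2.Rodrigues(np.array(c["rvec"],float));t=np.array(c["tvec"],float).ravel()
    p=np.atleast_2d(P)@R.T+t
    if fish:
        rr=np.hypot(p[:,0],p[:,1])+1e-12; th=np.arctan2(rr,p[:,2]); x=th*p[:,0]/rr;y=th*p[:,1]/rr
    else: x=p[:,0]/p[:,2];y=p[:,1]/p[:,2]
    return np.stack([K[0,0]*x+K[0,2],K[1,1]*y+K[1,2]],1)
def pp(c,t): 
    return [(np.array(x["centre"])[::-1]*[512,384],x["conf"]) for x in pinpoint(c,t)]
E
python3 - <<'E'
from h import *
Z=dict(blade=.010,blade_notch=.010,pin_range=.022,holder=0,keeper_peg=.062,blade_pad=0)
for n in ["scene","top"]:
    c=camera(n); R,_=cv2.Rodrigues(c["rvec"]); print(n,-R.T@c["tvec"])
    for t in Z:
        print(t,[(pix2plane(c,p,Z[t]).round(4)[0],round(f,2)) for p,f in pp(c,t)])
    if n=="top":
        # rough edges viewed: holder corners in 1.5x picture
        print(pix2plane(c,np.array([[275,265],[316,257],[345,369],[303,380]])/1.5,.022).round(4))
        print(pix2plane(c,np.array([[427,267],[470,272],[462,343],[416,335]])/1.5,.01).round(4))
        print(pix2plane(c,np.array([[450,300],[448,325]])/1.5,.036).round(4))
        for t in ["slide_box","timer"]:
            print(t,[(pix2plane(c,p,0.0).round(4)[0],round(f,2)) for p,f in pp(c,t)])
E
```

```text
scene [-0.07264866 -0.58194522  1.09092813]
blade [(array([ 0.4944, -0.175 ,  0.01  ]), 0.78)]
blade_notch [(array([ 0.5423, -0.1638,  0.01  ]), 0.91)]
pin_range [(array([0.5309, 0.0994, 0.022 ]), 0.79)]
holder [(array([0.4898, 0.1063, 0.    ]), 0.81)]
keeper_peg [(array([0.5314, 0.0266, 0.062 ]), 0.64)]
blade_pad [(array([ 0.4905, -0.1593,  0.    ]), 0.62)]
top [ 0.3099768  -0.02423918  1.11162664]
blade [(array([ 0.5008, -0.1625,  0.01  ]), 0.62)]
blade_notch [(array([ 0.5339, -0.1716,  0.01  ]), 0.83)]
pin_range [(array([0.533 , 0.1039, 0.022 ]), 0.77)]
holder [(array([0.4861, 0.0901, 0.    ]), 0.88), (array([ 0.3783, -0.324 ,  0.    ]), 0.75)]
keeper_peg [(array([0.5277, 0.0321, 0.062 ]), 0.63)]
blade_pad [(array([ 0.494 , -0.1596,  0.    ]), 0.91)]
[[0.5953 0.1523 0.022 ]
 [0.6042 0.0754 0.022 ]
 [0.3933 0.0361 0.022 ]
 [0.38   0.1121 0.022 ]]
[[ 0.5708 -0.1297  0.01  ]
 [ 0.5545 -0.2088  0.01  ]
 [ 0.4236 -0.1792  0.01  ]
 [ 0.4451 -0.0971  0.01  ]]
[[ 0.5001 -0.1626  0.036 ]
 [ 0.4551 -0.1542  0.036 ]]
slide_box [(array([ 0.3732, -0.003 ,  0.    ]), 0.86), (array([0.5459, 0.0374, 0.    ]), 0.61)]
timer [(array([ 0.6424, -0.1008,  0.    ]), 0.94)]
```

Emit:
servo_tool --plan '[[[0.025,-0.035,0,0.045,1],[0.025,-0.035,0,0.045,1],[0.025,-0.035,0,0.045,1],[0.025,-0.035,0,0.045,1],[0.025,-0.035,0,0.045,1],[0.025,-0.035,0,0.045,1],[0.025,-0.035,0,0.045,1],[0.025,-0.035,0,0.045,1]]]'

```text
time_s: 2.9
eef_pos: [0.3601, 0.271, 0.2456]
eef_rot: [0.0, -0.041, 0.999, 0.0]
wrist_force: [-0.4, 0.1, -0.2]
opening: 1.002
```

Emit:
servo_tool --plan '[[[0.025,-0.035,0,0,1],[0.025,-0.035,0,0,1],[0.025,-0.035,0,0,1],[0.01,-0.035,0,0,1],[0,0,0,0,1],[0,0,0,0,1]]]'

```text
time_s: 3.5
eef_pos: [0.4444, 0.132, 0.2453]
eef_rot: [-0.0, -0.038, 0.999, 0.0]
wrist_force: [-0.5, 0.3, 0.4]
opening: 1.0
```

Run:
```python
from h import *
o=get_obs(); print(o["time_s"],o["eef_pos"],o["eef_rot"],o["wrist_force"])
c=camera("wrist"); R,_=cv2.Rodrigues(c["rvec"]); C=-R.T@c["tvec"]; print("cam",C,"axis",R[2])
cv2.imwrite("pics/w1.png",cv2.resize(c["img"],None,fx=1.5,fy=1.5,interpolation=cv2.INTER_CUBIC)); np.save("w1.npy",c,allow_pickle=True)
Z=dict(blade=.010,blade_notch=.010,pin_range=.022,holder=0,keeper_peg=.062)
for t in Z:
    print(t,[(p.round(1),pix2plane(c,p,Z[t],1).round(4)[0],round(f,2)) for p,f in pp(c,t)])
```

```text
3.5 [0.44443952 0.13195917 0.24527222] [-1.10886767e-04 -3.83810075e-02  9.99263152e-01  1.99659031e-04] [-0.49874088  0.31279263  0.38229784]
cam [0.36139282 0.12561023 0.37310009] axis [ 0.32453225  0.02506688 -0.94554242]
blade [(array([ 62.7, 181.4]), array([ 0.4957, -0.1611,  0.01  ]), 0.87)]
blade_notch [(array([ 61.8, 204.3]), array([ 0.5337, -0.1698,  0.01  ]), 0.59)]
pin_range [(array([234.6, 225.3]), array([0.5338, 0.106 , 0.022 ]), 0.7)]
holder [(array([223. , 178.9]), array([0.4783, 0.0862, 0.    ]), 0.56)]
keeper_peg [(array([171.5, 223.9]), array([0.5195, 0.0323, 0.062 ]), 0.96)]
```

View pics/w1.png

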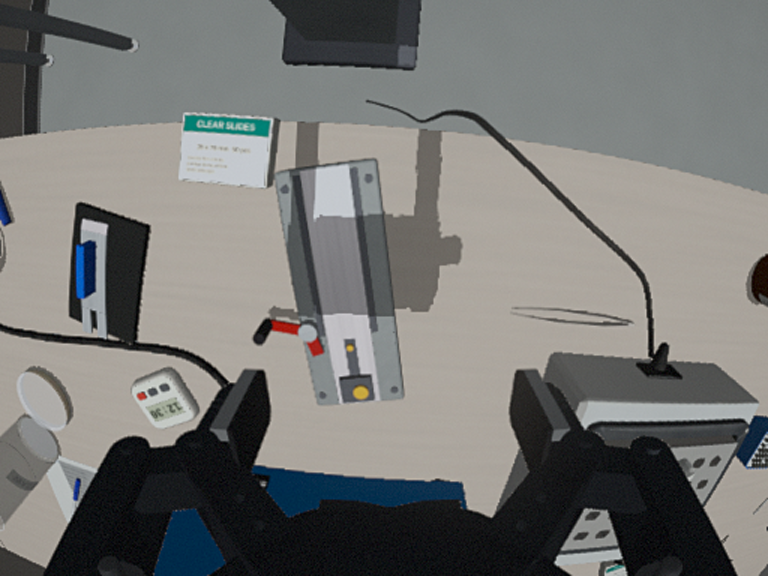

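The wrist view shows the whole holder. The brass pin is at about (349,349), in front of the dark stop block at (356,388). The keeper's clip points away, with the peg at (262,331). I'll rectify the view onto the bed plane to measure it.

```bash
cat >> h.py <<'E'
def ortho(c,x0,x1,y0,y1,z,mm,fish=1):
    """image: rows = x decreasing downward (x1 top), cols = y decreasing rightward (y1 left)"""
    xs=np.arange(x1,x0,-mm/1000); ys=np.arange(y1,y0,-mm/1000)
    X,Y=np.meshgrid(xs,ys,indexing="ij"); P=np.stack([X.ravel(),Y.ravel(),np.full(X.size,z)],1)
    q=proj(c,P,fish).astype(np.float32).reshape(X.shape+(2,))
    return cv2.remap(c["img"],q[...,0],q[...,1],cv2.INTER_CUBIC)
E
python3 - <<'E'
from h import *
c=np.load("w1.npy",allow_pickle=True).item()
im=ortho(c,.36,.62,-.02,.18,.022,.5); im=cv2.resize(im,None,fx=1.15,fy=1.15)
print(im.shape); cv2.imwrite("pics/o1.png",im)
E
```

```text
(598, 460, 3)
```

View pics/o1.png

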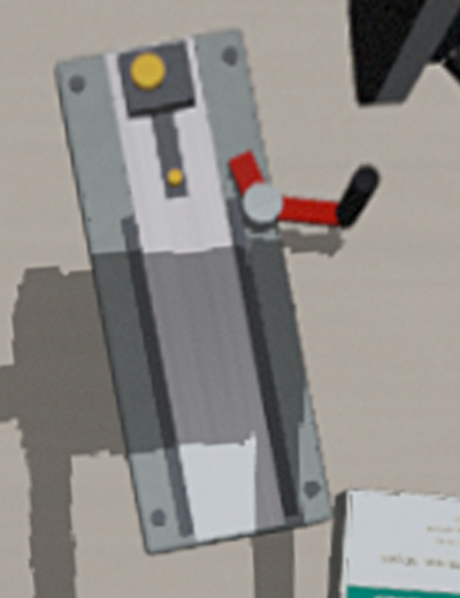

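Run:
```python
from h import *
o=get_obs(); print(o["time_s"],o["q"].round(3))
c=np.load("w1.npy",allow_pickle=True).item()
im=ortho(c,.36,.62,-.28,-.08,.01,.5); im=cv2.resize(im,None,fx=1.15,fy=1.15)
cv2.imwrite("pics/o2.png",im)
```

```text
3.8 [ 0.035 -0.076  1.876  0.     1.342 -1.617]
```

View pics/o2.png

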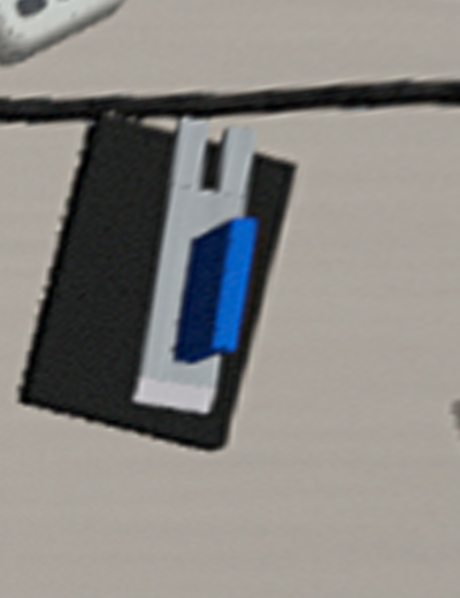

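Emit:
servo_tool --plan '[[[0.002,-0.0122,0,-0.14,1],[0.002,-0.0122,0,-0.14,1],[0.002,-0.0122,0,-0.14,1],[0.002,-0.0122,0,-0.14,1],[0.002,-0.0122,0,-0.14,1],[0.002,-0.0122,0,-0.14,1],[0.002,-0.0122,0,-0.14,1],[0.002,-0.0122,0,-0.14,1]]]'

```text
time_s: 4.6
eef_pos: [0.4603, 0.0352, 0.2453]
eef_rot: [0.0, 0.499, 0.867, 0.0]
wrist_force: [1.2, -1.4, -0.7]
opening: 1.0
```

Emit:
servo_tool --plan '[[[0.002,-0.0122,0,-0.14,1],[0.002,-0.0122,0,-0.14,1],[0.002,-0.0122,0,-0.14,1],[0.002,-0.0122,0,-0.14,1],[0.002,-0.0122,0,-0.14,1],[0.002,-0.0122,0,-0.14,1],[0.002,-0.0122,0,-0.14,1],[0.002,-0.0122,0,-0.14,1]]]'

```text
time_s: 5.4
eef_pos: [0.4765, -0.0624, 0.2453]
eef_rot: [0.0, 0.883, 0.469, 0.0]
wrist_force: [-0.3, 1.0, -0.3]
opening: 1.0
```

Emit:
servo_tool --plan '[[[0.002,-0.0122,-0.01,-0.14,1],[0.002,-0.0122,-0.01,-0.14,1],[0.002,-0.0122,-0.01,-0.14,1],[0.002,-0.0122,-0.01,-0.14,1],[0.002,-0.0122,-0.01,-0.14,1],[0.002,-0.0122,0,-0.14,1],[0.002,-0.0122,0,-0.14,1],[0.0,-0.0122,0,-0.14,1]]]'

```text
time_s: 6.2
eef_pos: [0.4907, -0.16, 0.1952]
eef_rot: [-0.0, 0.997, -0.072, -0.0]
wrist_force: [-0.6, -0.6, 0.1]
opening: 0.999
```

Emit:
servo_tool --plan '[[[0,0,0,0,1],[0,0,0,0,1]]]'

```text
time_s: 6.4
eef_pos: [0.4904, -0.1596, 0.1952]
eef_rot: [-0.0, 0.998, -0.068, -0.0]
wrist_force: [-0.9, -0.3, -0.8]
opening: 1.0
```

Run:
```python
from h import *
o=get_obs(); print(o["time_s"],o["q"].round(3),o["eef_pos"],o["eef_rot"])
c=camera("wrist"); R,_=cv2.Rodrigues(c["rvec"]); C=-R.T@c["tvec"]; print("cam",C)
cv2.imwrite("pics/w2.png",cv2.resize(c["img"],None,fx=1.5,fy=1.5,interpolation=cv2.INTER_CUBIC)); np.save("w2.npy",c,allow_pickle=True)
for t,z in dict(blade=.010,blade_notch=.010).items():
    print(t,[(p.round(1),pix2plane(c,p,z,1).round(4)[0],round(f,2)) for p,f in pp(c,t)])
im=ortho(c,.40,.60,-.24,-.08,.014,.5); im=cv2.resize(im,None,fx=1.4,fy=1.4)
cv2.imwrite("pics/o3.png",im)
```

```text
6.4 [-0.545  0.101  1.804  0.     1.238  1.161] [ 0.49038723 -0.15961883  0.19521324] [-2.09317789e-04  9.97716146e-01 -6.75458184e-02 -1.00245864e-04]
cam [ 0.57457332 -0.17085847  0.32299121]
blade [(array([259.7, 163.2]), array([ 0.4974, -0.1604,  0.01  ]), 0.91), (array([395.6, 228.7]), array([ 0.3921, -0.3202,  0.01  ]), 0.26)]
blade_notch [(array([263.5, 125.7]), array([ 0.5373, -0.1699,  0.01  ]), 0.77), (array([393.1, 227.8]), array([ 0.3941, -0.3165,  0.01  ]), 0.37)]
```

View pics/w2.png

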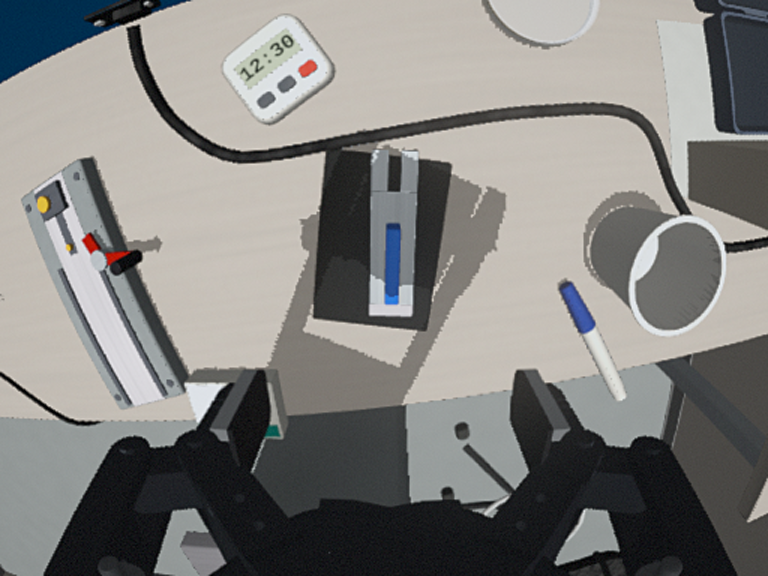

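View pics/o3.png

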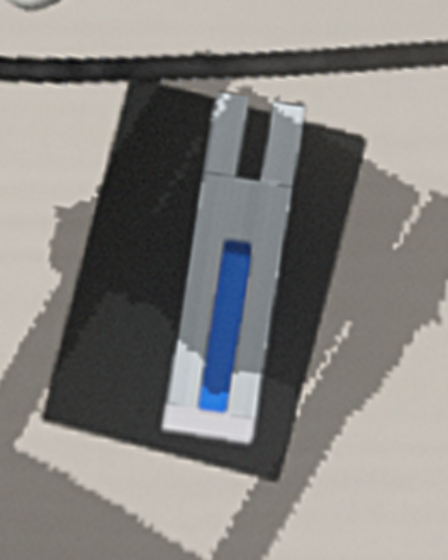

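The rectified view shows the blade with corners (217,93), (303,102), (250,442) and (163,430), which gives yaw ≈ -0.153. The rib's middle is at about (0.488, -0.161). I'll descend with the jaws half open.

Emit:
servo_tool --plan '[[[-0.002,-0.001,-0.025,-0.018,0],[0,0,-0.03,0,0],[0,0,-0.03,0,0],[0,0,-0.03,0,0],[0,0,-0.025,0,0],[0,0,-0.014,0,0],[0,0,-0.006,0,0],[0,0,0,0,0]]]'

```text
time_s: 7.35
eef_pos: [0.4883, -0.1611, 0.0352]
eef_rot: [-0.0, 0.997, -0.078, -0.0]
wrist_force: [-0.1, 0.9, 0.8]
opening: 0.501
```

Run:
```python
from h import *
o=get_obs(); print(o["time_s"],o["eef_pos"],o["eef_rot"],o["wrist_force"],o["opening"])
c=camera("wrist")
cv2.imwrite("pics/w3.png",cv2.resize(c["img"],None,fx=1.5,fy=1.5,interpolation=cv2.INTER_CUBIC))
```

```text
7.35 [ 0.48833031 -0.16108364  0.03515327] [-1.46524024e-04  9.96940469e-01 -7.81640142e-02 -2.57530910e-04] [-0.07455657  0.86929118  0.84747534] 0.5006746836479479
```

View pics/w3.png

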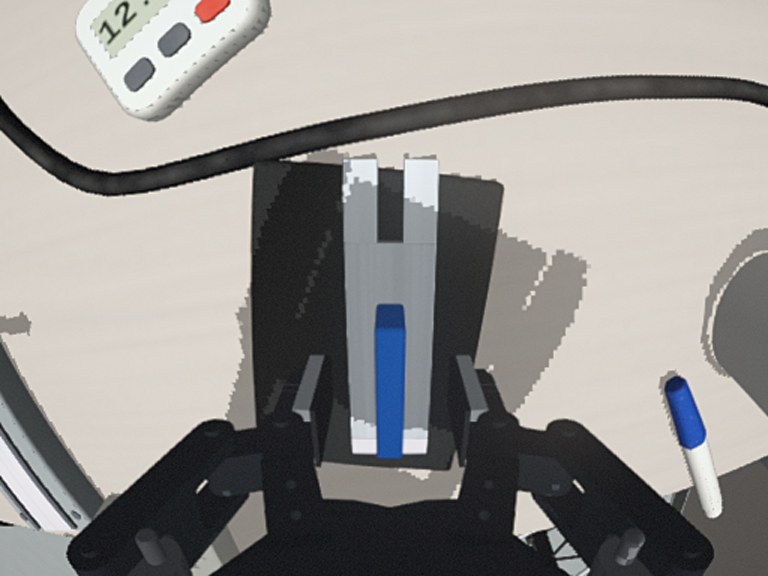

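The blade sits straight between the open jaws, with the rib at (390,380). I'll lower 4 mm and close.

Emit:
servo_tool --plan '[[[0,0,-0.004,0,0],[0,0,0,0,-1],[0,0,0,0,-1],[0,0,0,0,-1],[0,0,0,0,-1],[0,0,0,0,-1],[0,0,0,0,-1],[0,0,0,0,-1]]]'

```text
time_s: 8.2
eef_pos: [0.4889, -0.1617, 0.032]
eef_rot: [0.0, 0.997, -0.079, 0.001]
wrist_force: [-0.2, 0.4, 5.9]
opening: 0.101
```

Emit:
servo_tool --plan '[[[0,0,0.005,0,-1],[0,0,0.015,0,-1],[0,0,0.02,0,-1],[0,0,0.02,0,-1],[0,0,0,0,-1]]]'

```text
time_s: 8.7
eef_pos: [0.49, -0.1622, 0.0937]
eef_rot: [0.001, 0.997, -0.078, 0.002]
wrist_force: [1.4, -0.5, -0.8]
opening: 0.105
```

Run:
```python
from h import *
o=get_obs(); print(o["time_s"],o["eef_pos"],o["eef_rot"],o["wrist_force"],o["opening"],o["torque"])
c=camera("wrist"); np.save("w4.npy",c,allow_pickle=True)
cv2.imwrite("pics/w4.png",cv2.resize(c["img"],None,fx=1.5,fy=1.5,interpolation=cv2.INTER_CUBIC))
```

```text
8.7 [ 0.48996388 -0.16219688  0.09373044] [ 0.00105659  0.99691269 -0.07848097  0.00217134] [ 1.365481   -0.50363483 -0.82477373] 0.10477234127832902 [-0.07431649 -0.0698323  -0.02535197]
```

View pics/w4.png

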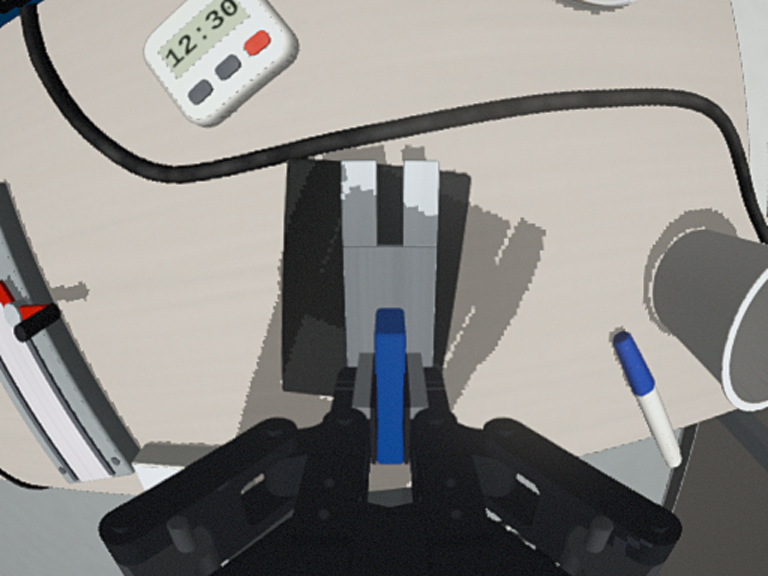

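Run:
```python
from h import *
o=get_obs(); print(o["time_s"],o["eef_pos"],o["eef_rot"],o["wrist_force"])
c=np.load("w4.npy",allow_pickle=True).item()
z=o["eef_pos"][2]-.018
P=pix2plane(c,np.array([[342,161],[438,161],[377,161],[403,161],[377,246],[403,246],[390,246]])/1.5,z,1)
print(P.round(4))
q=o["eef_rot"]; 
from scipy.spatial.transform import Rotation as Ro
R=Ro.from_quat([q[1],q[2],q[3],q[0]]).as_matrix(); print("tool x,y,z",R.T.round(4))
print(((P-o["eef_pos"])@R).round(4))
```

```text
8.75 [ 0.4891107  -0.16173495  0.09225429] [ 5.98528886e-04  9.96911655e-01 -7.85195661e-02  1.21345388e-03] [-0.5415702   0.1862479  -0.47251988]
[[ 0.5684 -0.1587  0.0743]
 [ 0.5634 -0.1898  0.0743]
 [ 0.5664 -0.17    0.0743]
 [ 0.5651 -0.1784  0.0743]
 [ 0.538  -0.1653  0.0743]
 [ 0.5366 -0.1741  0.0743]
 [ 0.5373 -0.1697  0.0743]]
tool x,y,z [[ 0.9877 -0.1566  0.0025]
 [-0.1566 -0.9877  0.001 ]
 [ 0.0023 -0.0014 -1.    ]]
[[ 0.0778 -0.0154  0.0182]
 [ 0.0778  0.0161  0.0182]
 [ 0.0776 -0.0039  0.0182]
 [ 0.0776  0.0046  0.0182]
 [ 0.0488 -0.0041  0.0181]
 [ 0.0488  0.0048  0.0181]
 [ 0.0488  0.0003  0.0181]]
```

Emit:
servo_tool --plan '[[[0,0,0.03,0,-1],[-0.004,0.03,0.01,0.042,-1],[-0.005,0.035,0,0.042,-1],[-0.005,0.035,0,0.042,-1],[-0.005,0.035,0,0.042,-1],[-0.005,0.035,0,0.042,-1],[-0.005,0.035,0,0.042,-1],[-0.004,0.03,0,0.042,-1]]]'

```text
time_s: 9.55
eef_pos: [0.4537, 0.0754, 0.1298]
eef_rot: [-0.0, 0.998, 0.069, -0.001]
wrist_force: [-0.4, -1.0, -0.9]
opening: 0.099
```

Emit:
servo_tool --plan '[[[-0.002,0.015,0,0.041,-1],[0,0,0,0,-1],[0,0,0,0,-1],[0,0,0,0,-1]]]'

```text
time_s: 9.95
eef_pos: [0.4532, 0.088, 0.1307]
eef_rot: [0.0, 0.996, 0.088, -0.0]
wrist_force: [-0.1, -0.2, -0.7]
opening: 0.099
```

```bash
cat >> h.py <<'E'
from scipy.spatial.transform import Rotation as Ro
def tool(o):
    q=o["eef_rot"]; return Ro.from_quat([q[1],q[2],q[3],q[0]]).as_matrix()
E
python3 - <<'E'
from h import *
o=get_obs(); R=tool(o); print(o["time_s"],o["eef_pos"],"yaw",np.arctan2(R[1,0],R[0,0]),o["wrist_force"])
c=camera("wrist"); np.save("w5.npy",c,allow_pickle=True)
cv2.imwrite("pics/w5.png",cv2.resize(c["img"],None,fx=1.5,fy=1.5,interpolation=cv2.INTER_CUBIC))
im=ortho(c,.36,.62,.0,.18,.022,.5); im=cv2.resize(im,None,fx=1.15,fy=1.15,interpolation=cv2.INTER_CUBIC)
cv2.imwrite("pics/o5.png",im)
E
```

```text
9.95 [0.45320223 0.08798212 0.13073419] yaw 0.17640128322238305 [-0.08636604 -0.15811662 -0.68907069]
```

View pics/w5.png

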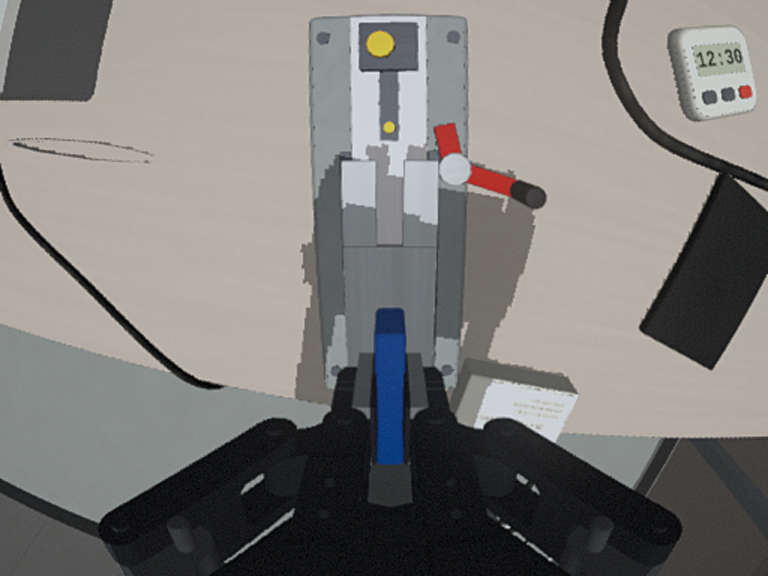

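View pics/o5.png

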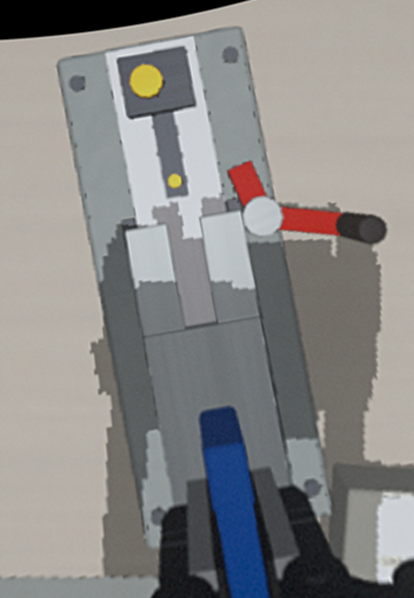

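The view shows the blade straight over the channel. Its notch (column 390) lines up with the pin (column 389), and the blade's end is still about 9 mm short of the pin. I'll lower it.

Emit:
servo_tool --plan '[[[0,0,-0.025,0,-1],[0,0,-0.025,0,-1],[0,0,-0.02,0,-1],[0,0,-0.01,0,-1],[0,0,-0.003,0,-1],[0,0,0,0,-1]]]'

```text
time_s: 10.6
eef_pos: [0.4536, 0.0883, 0.0484]
eef_rot: [0.0, 0.996, 0.088, -0.0]
wrist_force: [0.2, 0.5, -0.2]
opening: 0.1
```

Emit:
servo_tool --plan '[[[0,0,-0.001,0,-1],[0,0,-0.001,0,-1],[0,0,-0.001,0,-1],[0,0,0,0,-1]]]'

```text
time_s: 11.0
eef_pos: [0.4535, 0.0888, 0.0455]
eef_rot: [0.0, 0.996, 0.089, 0.0]
wrist_force: [-0.6, -0.3, -1.0]
opening: 0.097
```

Emit:
servo_tool --plan '[[[0,0,-0.001,0,-1],[0,0,0,0,-1]]]'

```text
time_s: 11.2
eef_pos: [0.4533, 0.0887, 0.0442]
eef_rot: [-0.0, 0.996, 0.089, -0.0]
wrist_force: [-0.3, 0.5, -1.9]
opening: 0.097
```

Emit:
servo_tool --plan '[[[0,0,-0.0005,0,-1],[0,0,0,0,-1]]]'

```text
time_s: 11.4
eef_pos: [0.4533, 0.0887, 0.044]
eef_rot: [-0.0, 0.996, 0.089, -0.0]
wrist_force: [-1.1, 1.0, 3.7]
opening: 0.097
```

Emit:
servo_tool --plan '[[[0,0,-0.0005,0,-1],[0,0,0,0,-1]]]'

```text
time_s: 11.6
eef_pos: [0.4534, 0.0887, 0.044]
eef_rot: [0.0, 0.996, 0.089, -0.0]
wrist_force: [-4.6, 0.8, 10.1]
opening: 0.1
```

The blade reached the bed at TCP z ≈ 0.044. I'll back off to a light touch and look before sliding.

Emit:
servo_tool --plan '[[[0,0,0.0006,0,-1],[0,0,0,0,-1],[0,0,0,0,-1]]]'

```text
time_s: 11.9
eef_pos: [0.4535, 0.0887, 0.044]
eef_rot: [0.0, 0.996, 0.089, 0.0]
wrist_force: [-0.1, 0.6, 3.2]
opening: 0.098
```

Run:
```python
from h import *
o=get_obs(); R=tool(o); print(o["time_s"],o["eef_pos"],"yaw",np.arctan2(R[1,0],R[0,0]),o["wrist_force"])
c=camera("wrist"); np.save("w6.npy",c,allow_pickle=True)
im=c["img"][0:260,150:370]
cv2.imwrite("pics/w6.png",cv2.resize(im,None,fx=2.3,fy=2.3,interpolation=cv2.INTER_CUBIC))
```

```text
11.9 [0.45351983 0.08870694 0.04402442] yaw 0.17778423721115816 [-0.08603568  0.57659486  3.23701321]
```

View pics/w6.png

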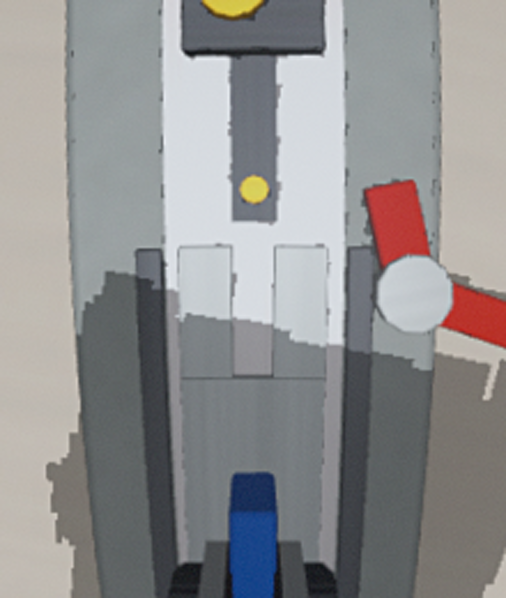

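The blade lies flat in the channel. The notch's centre line is at column 253 and the pin is at (254,189), so they agree within about 0.3 mm. I'll slide it gently along the holder axis.

Emit:
servo_tool --plan '[[[0.00148,0.00027,0.0002,0,-1],[0.00148,0.00027,0,0,-1],[0.00148,0.00027,0,0,-1],[0.00148,0.00027,0,0,-1],[0.00148,0.00027,0,0,-1],[0.00148,0.00027,0,0,-1],[0.00148,0.00027,0,0,-1],[0.00148,0.00027,0,0,-1]]]'

```text
time_s: 12.75
eef_pos: [0.4653, 0.0909, 0.044]
eef_rot: [-0.0, 0.996, 0.089, 0.0]
wrist_force: [-1.4, -0.1, 0.6]
opening: 0.099
```

Emit:
servo_tool --plan '[[[0.00148,0.00027,0,0,-1],[0.00148,0.00027,0,0,-1],[0.00148,0.00027,0,0,-1],[0,0,0,0,-1]]]'

```text
time_s: 13.15
eef_pos: [0.4699, 0.0917, 0.044]
eef_rot: [-0.0, 0.996, 0.089, 0.0]
wrist_force: [0.1, -0.4, -1.2]
opening: 0.103
```

Run:
```python
from h import *
o=get_obs(); R=tool(o); print(o["time_s"],o["eef_pos"],"yaw",np.arctan2(R[1,0],R[0,0]),o["wrist_force"])
c=camera("wrist"); np.save("w7.npy",c,allow_pickle=True)
im=c["img"][0:260,150:370]
cv2.imwrite("pics/w7.png",cv2.resize(im,None,fx=2.3,fy=2.3,interpolation=cv2.INTER_CUBIC))
```

```text
13.15 [0.46991327 0.09168132 0.04404906] yaw 0.1777220801131765 [ 0.11714794 -0.43672611 -1.19968432]
```

View pics/w7.png

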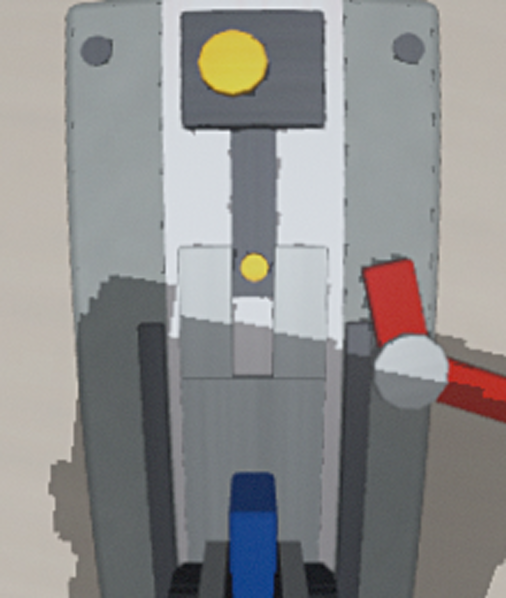

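The pin (254,267) is now inside the notch and centred, with about 20 mm left. I'll slide 16 mm and then feel for contact.

Emit:
servo_tool --plan '[[[0.00197,0.00035,0,0,-1],[0.00197,0.00035,0,0,-1],[0.00197,0.00035,0,0,-1],[0.00197,0.00035,0,0,-1],[0.00197,0.00035,0,0,-1],[0.00197,0.00035,0,0,-1],[0.00197,0.00035,0,0,-1],[0.00197,0.00035,0,0,-1]]]'

```text
time_s: 14.0
eef_pos: [0.4855, 0.0945, 0.0441]
eef_rot: [-0.0, 0.996, 0.089, 0.0]
wrist_force: [-0.3, -0.3, -0.9]
opening: 0.103
```

Emit:
servo_tool --plan '[[[0,0,0,0,-1],[0,0,0,0,-1]]]'

```text
time_s: 14.2
eef_pos: [0.4854, 0.0945, 0.0441]
eef_rot: [0.0, 0.996, 0.089, 0.0]
wrist_force: [-0.3, 0.1, -0.8]
opening: 0.101
```

Run:
```python
from h import *
o=get_obs(); R=tool(o); print(o["time_s"],o["eef_pos"],"yaw",np.arctan2(R[1,0],R[0,0]),o["wrist_force"],o["wrist_force"]@R)
c=camera("wrist"); np.save("w8.npy",c,allow_pickle=True)
im=c["img"][0:260,150:370]
cv2.imwrite("pics/w8.png",cv2.resize(im,None,fx=2.3,fy=2.3,interpolation=cv2.INTER_CUBIC))
```

```text
14.2 [0.48542559 0.09448128 0.04407248] yaw 0.1778261014240263 [-0.27462368  0.10882327 -0.82892233] [-0.25110788 -0.15569678  0.82890062]
```

View pics/w8.png

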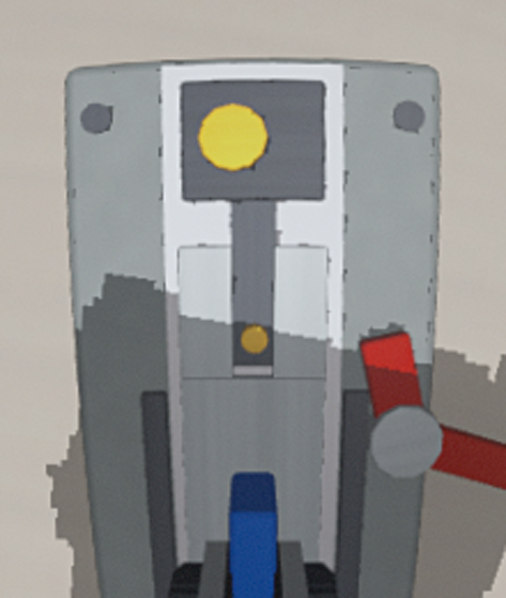

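The pin's near edge (row 354) is about 4.8 mm from the notch bottom (row 376).

Emit:
servo_tool --plan '[[[0.00098,0.00018,0,0,-1],[0.00098,0.00018,0,0,-1],[0.00098,0.00018,0,0,-1],[0,0,0,0,-1]]]'

```text
time_s: 14.65
eef_pos: [0.4884, 0.095, 0.0441]
eef_rot: [-0.0, 0.996, 0.089, 0.0]
wrist_force: [-0.3, 0.3, -1.3]
opening: 0.098
```

Emit:
servo_tool --plan '[[[0.00039,7e-05,0,0,-1],[0,0,0,0,-1]]]'

```text
time_s: 14.85
eef_pos: [0.4888, 0.0951, 0.0441]
eef_rot: [-0.0, 0.996, 0.089, 0.0]
wrist_force: [0.6, 0.8, -0.4]
opening: 0.1
```

Emit:
servo_tool --plan '[[[0.00039,7e-05,0,0,-1],[0,0,0,0,-1]]]'

```text
time_s: 15.05
eef_pos: [0.4891, 0.0952, 0.0441]
eef_rot: [0.0, 0.996, 0.089, 0.0]
wrist_force: [-0.5, -0.6, -0.8]
opening: 0.097
```

Emit:
servo_tool --plan '[[[0.00025,4e-05,0,0,-1],[0,0,0,0,-1]]]'

```text
time_s: 15.25
eef_pos: [0.4894, 0.0952, 0.0441]
eef_rot: [-0.0, 0.996, 0.089, 0.0]
wrist_force: [0.1, 0.3, -1.3]
opening: 0.1
```

Emit:
servo_tool --plan '[[[0.00025,4e-05,0,0,-1],[0,0,0,0,-1]]]'

```text
time_s: 15.45
eef_pos: [0.4896, 0.0953, 0.0441]
eef_rot: [-0.0, 0.996, 0.089, 0.0]
wrist_force: [-0.8, 0.9, -0.4]
opening: 0.104
```

Run:
```python
from h import *
o=get_obs(); R=tool(o); print(o["time_s"],o["eef_pos"],o["wrist_force"]@R)
c=camera("wrist")
im=c["img"][100:200,200:320]
cv2.imwrite("pics/w9.png",cv2.resize(im,None,fx=5,fy=5,interpolation=cv2.INTER_CUBIC))
```

```text
15.45 [0.4896406  0.09525193 0.04409053] [-0.67872306 -1.02304838  0.382088  ]
```

View pics/w9.png

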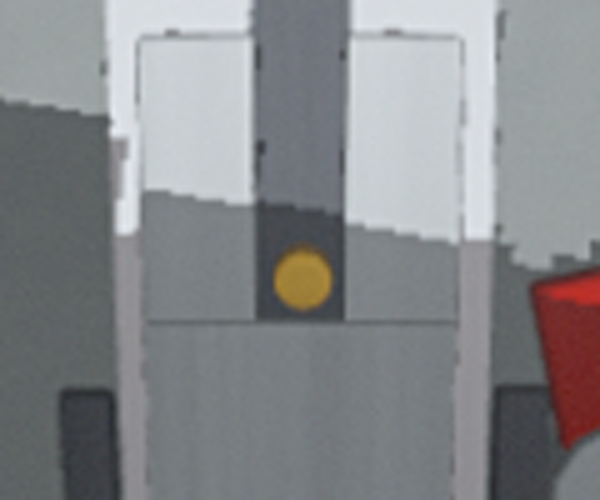

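About 1–1.5 mm is left between the pin's edge (row 309) and the notch bottom (row 321).

Emit:
servo_tool --plan '[[[0.0003,5e-05,0,0,-1],[0,0,0,0,-1]]]'

```text
time_s: 15.7
eef_pos: [0.49, 0.0953, 0.0441]
eef_rot: [-0.0, 0.996, 0.089, 0.0]
wrist_force: [-0.5, -0.6, -1.4]
opening: 0.103
```

Emit:
servo_tool --plan '[[[0.0003,5e-05,0,0,-1],[0,0,0,0,-1]]]'

```text
time_s: 15.9
eef_pos: [0.4903, 0.0953, 0.0441]
eef_rot: [-0.0, 0.996, 0.089, 0.0]
wrist_force: [-0.0, 0.6, -0.7]
opening: 0.1
```

Emit:
servo_tool --plan '[[[0.0002,3e-05,0,0,-1],[0,0,0,0,-1]]]'

```text
time_s: 16.1
eef_pos: [0.4904, 0.0954, 0.0441]
eef_rot: [-0.0, 0.996, 0.089, 0.0]
wrist_force: [-0.1, -0.0, -1.0]
opening: 0.102
```

Emit:
servo_tool --plan '[[[0.0002,4e-05,0,0,-1],[0,0,0,0,-1]]]'

```text
time_s: 16.3
eef_pos: [0.4906, 0.0954, 0.0441]
eef_rot: [0.0, 0.996, 0.089, 0.0]
wrist_force: [0.5, 0.1, -0.9]
opening: 0.1
```

Emit:
servo_tool --plan '[[[0.0002,4e-05,0,0,-1],[0,0,0,0,-1]]]'

```text
time_s: 16.5
eef_pos: [0.4908, 0.0954, 0.0441]
eef_rot: [-0.0, 0.996, 0.089, -0.0]
wrist_force: [0.2, 0.3, -0.6]
opening: 0.1
```

Emit:
servo_tool --plan '[[[0.0002,3e-05,0,0,-1],[0,0,0,0,-1]]]'

```text
time_s: 16.7
eef_pos: [0.491, 0.0955, 0.0441]
eef_rot: [-0.0, 0.996, 0.089, 0.0]
wrist_force: [-0.2, -0.1, -2.1]
opening: 0.101
```

Emit:
servo_tool --plan '[[[0.0002,4e-05,0,0,-1],[0,0,0,0,-1]]]'

```text
time_s: 16.9
eef_pos: [0.4912, 0.0955, 0.0441]
eef_rot: [-0.0, 0.996, 0.089, 0.0]
wrist_force: [-0.4, 0.9, -0.5]
opening: 0.099
```

Emit:
servo_tool --plan '[[[0.00015,3e-05,0,0,-1],[0,0,0,0,-1]]]'

```text
time_s: 17.1
eef_pos: [0.4913, 0.0955, 0.0441]
eef_rot: [0.0, 0.996, 0.089, -0.0]
wrist_force: [-0.9, 0.4, -0.1]
opening: 0.097
```

Run:
```python
from h import *
o=get_obs(); R=tool(o); print(o["time_s"],o["eef_pos"],o["wrist_force"]@R)
c=camera("wrist")
im=c["img"][100:200,200:320]
cv2.imwrite("pics/w10.png",cv2.resize(im,None,fx=5,fy=5,interpolation=cv2.INTER_CUBIC))
```

```text
17.1 [0.49127644 0.0955281  0.04408589] [-0.8210206  -0.51432952  0.10332792]
```

View pics/w10.png

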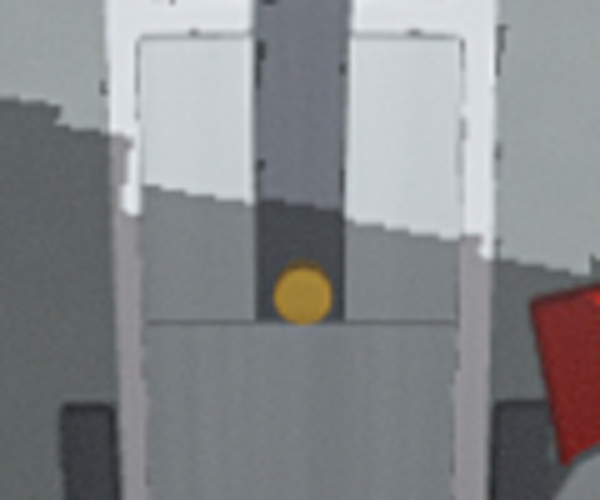

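The pin's edge (row 325) now reaches the notch bottom (row 322). After parallax they are nearly touching, so I'll continue in 0.1 mm steps.

Emit:
servo_tool --plan '[[[0.00012,2e-05,0,0,-1],[0,0,0,0,-1]]]'

```text
time_s: 17.35
eef_pos: [0.4913, 0.0955, 0.0441]
eef_rot: [0.0, 0.996, 0.089, -0.0]
wrist_force: [-1.1, 0.1, 0.7]
opening: 0.099
```

Emit:
servo_tool --plan '[[[0.00012,2e-05,0,0,-1],[0,0,0,0,-1]]]'

```text
time_s: 17.55
eef_pos: [0.4914, 0.0956, 0.0441]
eef_rot: [0.0, 0.996, 0.089, -0.0]
wrist_force: [-2.1, -0.7, 0.5]
opening: 0.103
```

Emit:
servo_tool --plan '[[[0,0,0,0,-1]]]'

```text
time_s: 17.65
eef_pos: [0.4914, 0.0956, 0.044]
eef_rot: [-0.0, 0.996, 0.089, -0.0]
wrist_force: [-2.2, 0.2, 0.3]
opening: 0.099
```

Emit:
servo_tool --plan '[[[0.0001,2e-05,0,0,-1],[0,0,0,0,-1]]]'

```text
time_s: 17.85
eef_pos: [0.4914, 0.0956, 0.044]
eef_rot: [-0.0, 0.996, 0.089, -0.0]
wrist_force: [-2.6, -0.3, 1.7]
opening: 0.102
```

Emit:
servo_tool --plan '[[[0,0,0,0,-1]]]'

```text
time_s: 17.95
eef_pos: [0.4914, 0.0956, 0.044]
eef_rot: [-0.0, 0.996, 0.089, -0.0]
wrist_force: [-3.3, -0.9, 2.2]
opening: 0.102
```

Emit:
servo_tool --plan '[[[0,0,0,0,-1]]]'

```text
time_s: 18.05
eef_pos: [0.4914, 0.0956, 0.044]
eef_rot: [-0.0, 0.996, 0.089, -0.0]
wrist_force: [-4.1, -1.1, 1.5]
opening: 0.097
```

Emit:
servo_tool --plan '[[[-8e-05,-1e-05,0,0,-1]]]'

```text
time_s: 18.15
eef_pos: [0.4914, 0.0956, 0.044]
eef_rot: [-0.0, 0.996, 0.089, -0.0]
wrist_force: [-3.0, -0.9, 2.1]
opening: 0.099
```

Emit:
servo_tool --plan '[[[0,0,0,0,-1]]]'

```text
time_s: 18.25
eef_pos: [0.4915, 0.0956, 0.044]
eef_rot: [-0.0, 0.996, 0.089, -0.0]
wrist_force: [-3.7, 0.2, 1.1]
opening: 0.1
```

Emit:
servo_tool --plan '[[[0,0,0,0,-1],[0,0,0,0,-1]]]'

```text
time_s: 18.45
eef_pos: [0.4915, 0.0956, 0.044]
eef_rot: [-0.0, 0.996, 0.089, -0.0]
wrist_force: [-4.0, -1.6, 2.2]
opening: 0.1
```

Run:
```python
from h import *
o=get_obs(); R=tool(o); print(o["time_s"],o["eef_pos"],o["wrist_force"]@R)
c=camera("wrist"); np.save("w11.npy",c,allow_pickle=True)
im=c["img"][40:200,180:340]
cv2.imwrite("pics/w11.png",cv2.resize(im,None,fx=3.7,fy=3.7,interpolation=cv2.INTER_CUBIC))
```

```text
18.45 [0.49145148 0.09559273 0.04403621] [-4.18266294  0.87581922 -2.16823698]
```

View pics/w11.png

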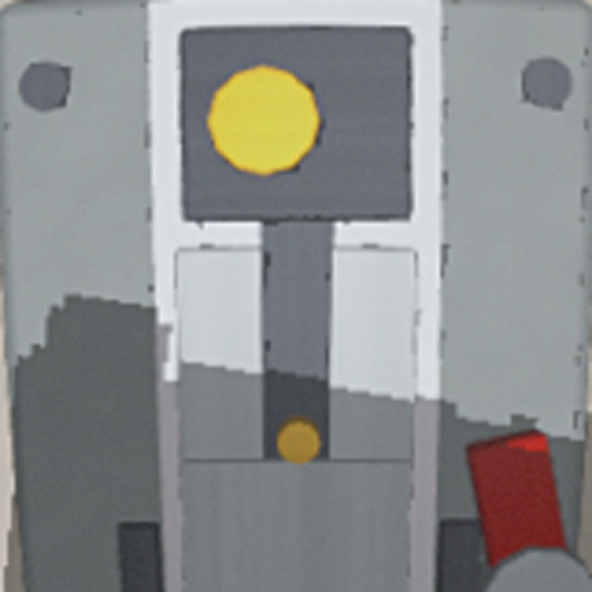

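The pin is seated at the notch bottom, both at about row 460. It has felt 2–4 N for about 0.8 s, and the measured position has not shifted. I'll ease the press and release.

Emit:
servo_tool --plan '[[[-0.00012,-2e-05,0,0,-1],[0,0,0,0,-1]]]'

```text
time_s: 18.7
eef_pos: [0.4915, 0.0956, 0.044]
eef_rot: [-0.0, 0.996, 0.089, 0.0]
wrist_force: [-2.6, -1.0, 1.3]
opening: 0.098
```

Emit:
servo_tool --plan '[[[-3e-05,0,0,0,-1]]]'

```text
time_s: 18.8
eef_pos: [0.4915, 0.0956, 0.0441]
eef_rot: [-0.0, 0.996, 0.089, 0.0]
wrist_force: [-2.5, -0.8, 0.2]
opening: 0.1
```

Emit:
servo_tool --plan '[[[0,0,0,0,-0.4],[0,0,0,0,-0.4],[0,0,0,0,-0.4],[0,0,0,0,-0.4]]]'

```text
time_s: 19.2
eef_pos: [0.4919, 0.0956, 0.0443]
eef_rot: [0.0, 0.996, 0.089, 0.001]
wrist_force: [0.2, -0.0, 0.0]
opening: 0.302
```

Run:
```python
from h import *
o=get_obs(); R=tool(o); print(o["time_s"],o["eef_pos"],o["wrist_force"]@R,o["opening"])
c=camera("wrist")
im=c["img"][40:300,150:370]
cv2.imwrite("pics/w12.png",cv2.resize(im,None,fx=2.3,fy=2.3,interpolation=cv2.INTER_CUBIC))
```

```text
19.2 [0.49193871 0.09557585 0.0442979 ] [ 0.22739665  0.05969592 -0.0368228 ] 0.30239310252552287
```

View pics/w12.png

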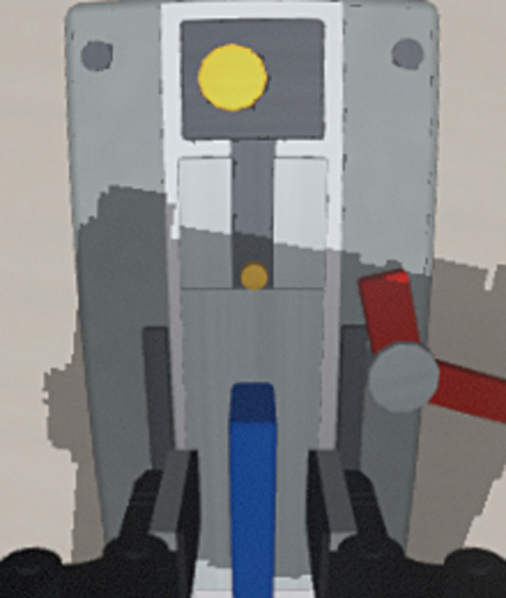

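The jaws are open and the blade still sits home, with the pin at (254,276) on the notch bottom. I'll rise and locate the peg.

Emit:
servo_tool --plan '[[[0,0,0.005,0,-0.4],[0,0,0.02,0,-0.4],[0,0,0.03,0,-0.4],[0,0,0.035,0,-0.4],[0,0,0,0,-0.4],[0,0,0,0,-0.4]]]'

```text
time_s: 19.85
eef_pos: [0.4922, 0.0956, 0.1353]
eef_rot: [0.0, 0.996, 0.089, 0.001]
wrist_force: [-0.5, -0.4, -0.5]
opening: 0.299
```

Run:
```python
from h import *
o=get_obs(); R=tool(o); print(o["time_s"],o["q"].round(2),o["eef_pos"],np.arctan2(R[1,0],R[0,0]),o["wrist_force"]@R,o["opening"])
c=camera("wrist"); np.save("w13.npy",c,allow_pickle=True)
print([(p.round(1),pix2plane(c,p,.062,1).round(4)[0],round(f,2)) for p,f in pp(c,"keeper_peg")])
cv2.imwrite("pics/w13.png",cv2.resize(c["img"],None,fx=1.5,fy=1.5,interpolation=cv2.INTER_CUBIC))
a=.178; C=np.array([.5413,.1039]) # pin at holder x ~64
H=lambda x,y:np.array([C[0]+(x-64)/1e3*np.cos(a)-y/1e3*np.sin(a),C[1]+(x-64)/1e3*np.sin(a)+y/1e3*np.cos(a)])
print("post",H(41,-33))
for j in [0,.15,.3]: print(j,H(41+36*np.cos(j-2.094),-33+36*np.sin(j-2.094)))
```

```text
19.85 [-0.05  0.15  1.89  0.    1.1   1.35] [0.49224021 0.09557618 0.13526013] 0.177798502362426 [-0.5185607   0.31629233  0.52215423] 0.2994230362941248
[(array([349.4, 185.2]), array([0.5227, 0.0339, 0.062 ]), 0.63)]
post [0.52450644 0.06734899]
0 [0.51232446 0.03347276]
0.15 [0.51752365 0.0320327 ]
0.3 [0.52287966 0.03138577]
```

View pics/w13.png

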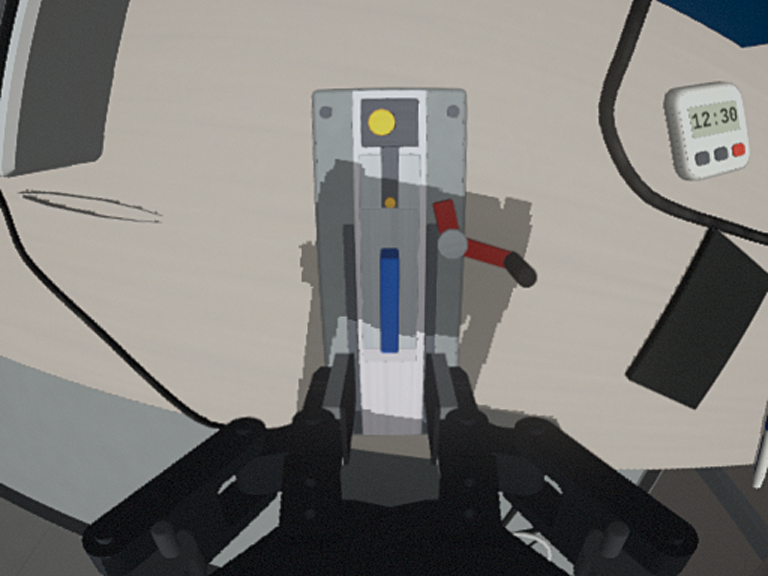

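The peg's top is at about (526,275) in the view, so (0.523, 0.033) in the world, with the keeper at about 0.29 rad. I'll go above it and turn the jaws tangential.

Emit:
servo_tool --plan '[[[0.0031,-0.0063,0,0.134,-0.3],[0.0031,-0.0063,0,0.134,-0.3],[0.0031,-0.0063,0,0.134,-0.3],[0.0031,-0.0063,0,0.134,-0.3],[0.0031,-0.0063,0,0.134,-0.3],[0.0031,-0.0063,0,0.134,-0.3],[0.0031,-0.0063,0,0.134,-0.3],[0.0031,-0.0063,0,0.134,-0.3]]]'

```text
time_s: 20.75
eef_pos: [0.5152, 0.045, 0.1324]
eef_rot: [-0.001, 0.809, 0.587, -0.001]
wrist_force: [1.0, -0.3, -0.1]
opening: 0.348
```

Emit:
servo_tool --plan '[[[0.0031,-0.0063,0,0.134,-0.3],[0.0031,-0.0063,0,0.132,-0.3],[0,0,-0.02,0,-0.3],[0,0,-0.02,0,-0.3],[0,0,0,0,-0.3],[0,0,0,0,-0.3]]]'

```text
time_s: 21.35
eef_pos: [0.5215, 0.0327, 0.0931]
eef_rot: [-0.001, 0.726, 0.687, -0.001]
wrist_force: [0.4, 0.3, 0.4]
opening: 0.351
```

Run:
```python
from h import *
o=get_obs(); R=tool(o); print(o["time_s"],o["q"].round(2),o["eef_pos"],np.arctan2(R[1,1],R[0,1]),o["wrist_force"]@R,o["opening"])
c=camera("wrist"); np.save("w14.npy",c,allow_pickle=True)
print([(p.round(1),((pix2plane(c,p,.062,1)-o["eef_pos"])@R).round(4)[0],round(f,2)) for p,f in pp(c,"keeper_peg")])
cv2.imwrite("pics/w14.png",cv2.resize(c["img"],None,fx=1.5,fy=1.5,interpolation=cv2.INTER_CUBIC))
```

```text
21.35 [-0.16  0.26  1.85 -0.    1.03 -0.11] [0.52147517 0.03273649 0.09306754] -0.05499806876698172 [ 0.37318081  0.41185219 -0.39838851] 0.3505237909556601
[(array([259.8, 235. ]), array([0.0006, 0.0008, 0.0311]), 0.6)]
```

View pics/w14.png

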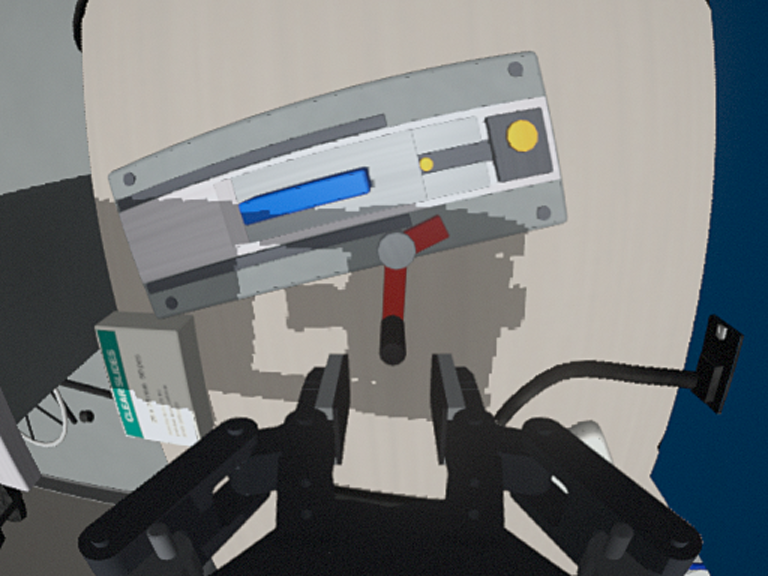

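The peg (393,350) stands midway between the jaws. I'll descend around it and narrow the jaws.

Emit:
servo_tool --plan '[[[0,0,-0.015,0,-0.3],[0,0,-0.015,0,-0.3],[0,0,-0.01,0,-0.3],[0,0,0,0,-0.62],[0,0,0,0,-0.62],[0,0,0,0,-0.62],[0,0,0,0,-0.62]]]'

```text
time_s: 22.15
eef_pos: [0.5231, 0.0325, 0.0549]
eef_rot: [0.001, 0.726, 0.687, 0.0]
wrist_force: [-0.2, -0.0, -0.2]
opening: 0.187
```

Run:
```python
from h import *
o=get_obs(); R=tool(o); print(o["time_s"],o["q"].round(2),o["eef_pos"],np.arctan2(R[1,1],R[0,1]),o["wrist_force"],o["opening"])
c=camera("wrist"); np.save("w15.npy",c,allow_pickle=True)
cv2.imwrite("pics/w15.png",cv2.resize(c["img"],None,fx=1.5,fy=1.5,interpolation=cv2.INTER_CUBIC))
a=.178
post=np.array([.5256,.0682])
for p in [post]:
    d=o["eef_pos"][:2]-p; r=np.hypot(*d); th=np.arctan2(d[1],d[0]); print("r",r,"j",th-a+2.094)
j0=.29; prev=None
for k in range(0,15):
    j=j0+k*.1; P=post+.036*np.array([np.cos(j-2.094+a),np.sin(j-2.094+a)])
    if prev is not None: print(k,round(j,2),P.round(4),(P-prev).round(4))
    prev=P
```

```text
22.15 [-0.16  0.33  1.86  0.    0.95 -0.11] [0.52309192 0.03249728 0.05489111] -0.05495717234753189 [-0.16095497 -0.03938252 -0.19007678] 0.18690895009756386
r 0.035790707542683084 j 0.2750699074836893
1 0.39 [0.5272 0.0322] [ 0.0036 -0.    ]
2 0.49 [0.5308 0.0326] [0.0036 0.0003]
3 0.59 [0.5343 0.0333] [0.0035 0.0007]
4 0.69 [0.5378 0.0343] [0.0034 0.001 ]
5 0.79 [0.5411 0.0357] [0.0033 0.0014]
6 0.89 [0.5443 0.0374] [0.0032 0.0017]
7 0.99 [0.5472 0.0394] [0.003 0.002]
8 1.09 [0.55   0.0417] [0.0028 0.0023]
9 1.19 [0.5525 0.0443] [0.0025 0.0026]
10 1.29 [0.5548 0.0471] [0.0023 0.0028]
11 1.39 [0.5567 0.0501] [0.002 0.003]
12 1.49 [0.5584 0.0533] [0.0016 0.0032]
13 1.59 [0.5597 0.0567] [0.0013 0.0033]
14 1.69 [0.5607 0.0601] [0.001  0.0035]
```

View pics/w15.png

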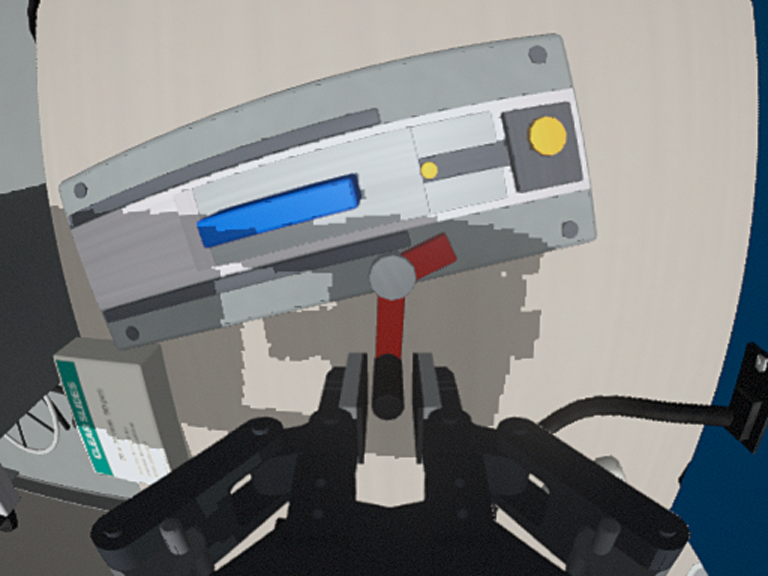

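The peg is caged between the pads at (388,390). I'll turn the keeper round its post.

Emit:
servo_tool --plan '[[[0.0036,0.0,0,0.1,-0.62],[0.0036,0.0003,0,0.1,-0.62],[0.0035,0.0007,0,0.1,-0.62],[0.0034,0.001,0,0.1,-0.62],[0.0033,0.0014,0,0.1,-0.62],[0,0,0,0,-0.62]]]'

```text
time_s: 22.8
eef_pos: [0.5403, 0.0359, 0.0544]
eef_rot: [0.0, 0.533, 0.846, 0.0]
wrist_force: [0.3, 0.3, 0.7]
opening: 0.194
```

Run:
```python
from h import *
o=get_obs(); R=tool(o); print(o["time_s"],o["q"].round(2),o["eef_pos"],np.arctan2(R[1,1],R[0,1]),o["wrist_force"],o["opening"])
c=camera("wrist"); np.save("w16.npy",c,allow_pickle=True)
cv2.imwrite("pics/w16.png",cv2.resize(c["img"],None,fx=1.5,fy=1.5,interpolation=cv2.INTER_CUBIC))
```

```text
22.8 [-0.15  0.36  1.82 -0.    0.96 -0.6 ] [0.54025681 0.03590858 0.05440883] 0.44596493100421697 [0.25457759 0.2991881  0.65552538] 0.1935472218526175
```

View pics/w16.png

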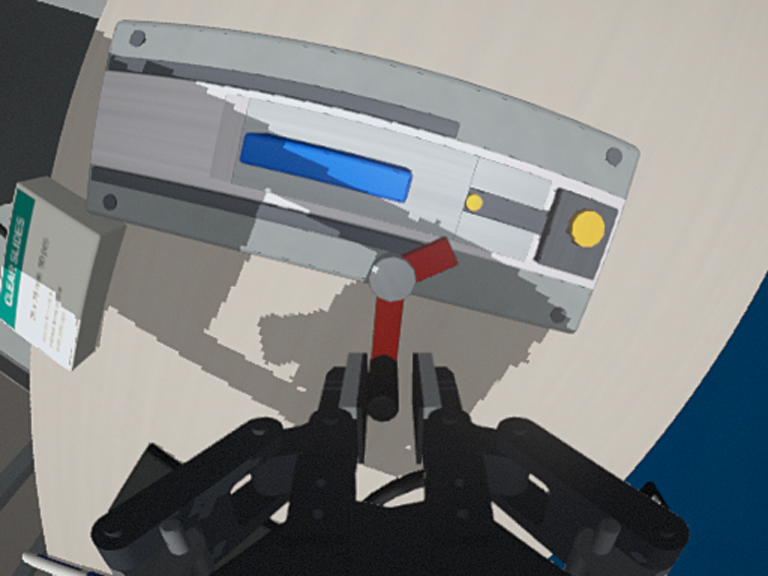

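The keeper follows, with the clip now at (440,250), and the blade is undisturbed. I'll carry on.

Emit:
servo_tool --plan '[[[0.0032,0.0017,0,0.1,-0.62],[0.003,0.002,0,0.1,-0.62],[0.0028,0.0023,0,0.1,-0.62],[0.0025,0.0026,0,0.1,-0.62],[0.0023,0.0028,0,0.1,-0.62],[0.002,0.003,0,0.1,-0.62],[0,0,0,0,-0.62]]]'

```text
time_s: 23.55
eef_pos: [0.5558, 0.0505, 0.0542]
eef_rot: [0.0, 0.26, 0.965, 0.0]
wrist_force: [0.5, 0.7, -0.8]
opening: 0.192
```

Run:
```python
from h import *
o=get_obs(); R=tool(o); print(o["time_s"],o["q"].round(2),o["eef_pos"],np.arctan2(R[1,1],R[0,1]),o["wrist_force"],o["opening"])
c=camera("wrist"); np.save("w17.npy",c,allow_pickle=True)
cv2.imwrite("pics/w17.png",cv2.resize(c["img"],None,fx=1.5,fy=1.5,interpolation=cv2.INTER_CUBIC))
```

```text
23.55 [-0.12  0.39  1.77  0.    0.98 -1.17] [0.55580356 0.05045878 0.05422284] 1.0437364856338776 [ 0.51693372  0.65753374 -0.80967872] 0.1916543255502807
```

View pics/w17.png

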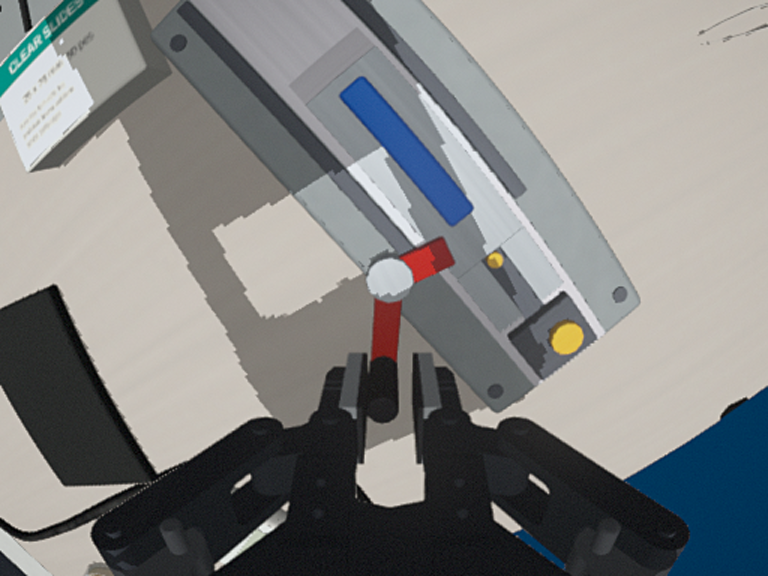

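The clip is coming over the blade edge at (435,255), and the keeper is at about 1.33 rad. I'll go on more slowly to its stop.

Emit:
servo_tool --plan '[[[0.0009,0.0016,0,0.05,-0.62],[0.0008,0.0016,0,0.05,-0.62],[0.0007,0.0016,0,0.05,-0.62],[0,0,0,0,-0.62]]]'

```text
time_s: 24.0
eef_pos: [0.5579, 0.0552, 0.0541]
eef_rot: [-0.0, 0.188, 0.982, 0.0]
wrist_force: [-0.4, -0.0, 0.1]
opening: 0.192
```

Emit:
servo_tool --plan '[[[0.0007,0.0016,0,0.05,-0.62],[0,0,0,0,-0.62]]]'

```text
time_s: 24.2
eef_pos: [0.5586, 0.0568, 0.0541]
eef_rot: [-0.0, 0.164, 0.987, 0.0]
wrist_force: [-0.3, -0.8, -0.6]
opening: 0.19
```

Emit:
servo_tool --plan '[[[0.0004,0.0009,0,0.02,-0.62],[0,0,0,0,-0.62]]]'

```text
time_s: 24.4
eef_pos: [0.559, 0.0577, 0.0541]
eef_rot: [-0.0, 0.153, 0.988, 0.0]
wrist_force: [-0.3, -0.6, 1.1]
opening: 0.191
```

Emit:
servo_tool --plan '[[[0.0003,0.0007,0,0.02,-0.62],[0,0,0,0,-0.62]]]'

```text
time_s: 24.6
eef_pos: [0.5594, 0.0584, 0.054]
eef_rot: [-0.0, 0.142, 0.99, -0.0]
wrist_force: [-1.1, -0.2, 0.3]
opening: 0.191
```

Emit:
servo_tool --plan '[[[0.0003,0.0007,0,0.02,-0.62],[0,0,0,0,-0.62]]]'

```text
time_s: 24.8
eef_pos: [0.5595, 0.0589, 0.054]
eef_rot: [-0.0, 0.132, 0.991, -0.0]
wrist_force: [-2.0, -2.3, -0.8]
opening: 0.189
```

Emit:
servo_tool --plan '[[[0.0003,0.0007,0,0.02,-0.62],[0,0,0,0,-0.62]]]'

```text
time_s: 25.0
eef_pos: [0.5595, 0.0591, 0.054]
eef_rot: [-0.001, 0.122, 0.993, -0.001]
wrist_force: [-3.6, -4.7, 2.0]
opening: 0.191
```

Run:
```python
from h import *
o=get_obs(); R=tool(o); print(o["time_s"],o["eef_pos"],np.arctan2(R[1,1],R[0,1]),o["wrist_force"],o["opening"])
c=camera("wrist"); np.save("w18.npy",c,allow_pickle=True)
cv2.imwrite("pics/w18.png",cv2.resize(c["img"],None,fx=1.5,fy=1.5,interpolation=cv2.INTER_CUBIC))
im=ortho(c,.46,.62,.02,.16,.026,.4); cv2.imwrite("pics/o18.png",cv2.resize(im,None,fx=1.4,fy=1.4,interpolation=cv2.INTER_CUBIC))
```

```text
25.0 [0.55947188 0.05905499 0.05395212] 1.3261439154489703 [-3.62829678 -4.74765364  2.03191107] 0.19077173828594435
```

View pics/o18.png

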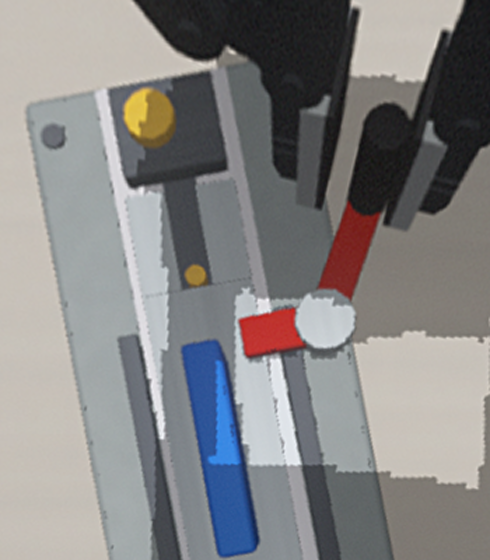

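The force rose to about 6 N and the motion stopped, so the keeper is at its stop with the clip lying along holder +y over the blade edge. I'll ease off, open, rise and check.

Emit:
servo_tool --plan '[[[-0.0005,-0.0012,0,0,-0.62],[0,0,0,0,-0.35],[0,0,0,0,-0.35],[0,0,0.005,0,-0.35],[0,0,0.02,0,-0.35],[0,0,0.03,0,-0.35],[0,0,0.03,0,-0.35],[0,0,0,0,-0.35]]]'

```text
time_s: 25.85
eef_pos: [0.5629, 0.0585, 0.1443]
eef_rot: [0.005, 0.122, 0.992, 0.0]
wrist_force: [0.5, 0.6, 0.3]
opening: 0.325
```

Emit:
servo_tool --plan '[[[-0.02,0.01,0.01,-0.14,-0.35],[-0.02,0.01,0.01,-0.14,-0.35],[-0.02,0.01,0.01,-0.14,-0.35],[-0.02,0,0.01,-0.14,-0.35],[-0.02,0,0,-0.14,-0.35],[-0.02,0,0,-0.14,-0.35],[0,0,0,-0.14,-0.35],[0,0,0,-0.14,-0.35]]]'

```text
time_s: 26.65
eef_pos: [0.4389, 0.0888, 0.1789]
eef_rot: [-0.0, 0.633, 0.774, 0.0]
wrist_force: [-1.2, 0.7, 0.3]
opening: 0.326
```

Emit:
servo_tool --plan '[[[0,0,0,-0.14,-0.35],[0,0,0,-0.14,-0.35],[0,0,0,-0.14,-0.35],[0,0,0,-0.14,-0.35],[0,0,0,-0.14,-0.35],[0,0,0,-0.14,-0.35],[0,0,0,-0.14,-0.35],[0,0,0,-0.14,-0.35]]]'

```text
time_s: 27.45
eef_pos: [0.4393, 0.0887, 0.1788]
eef_rot: [-0.0, 0.948, 0.319, -0.0]
wrist_force: [-0.6, 0.8, 0.8]
opening: 0.325
```

Emit:
servo_tool --plan '[[[0,0,0,-0.14,-0.35],[0,0,0,-0.14,-0.35],[0,0,0,-0.14,-0.35],[0,0,0,0,-0.35],[0,0,0,0,-0.35]]]'

```text
time_s: 27.95
eef_pos: [0.4394, 0.0886, 0.1789]
eef_rot: [-0.0, 0.993, 0.12, -0.0]
wrist_force: [-0.0, -0.7, -0.5]
opening: 0.328
```

Run:
```python
from h import *
o=get_obs(); R=tool(o); print(o["time_s"],o["eef_pos"],np.arctan2(R[1,0],R[0,0]),o["wrist_force"],o["opening"])
c=camera("wrist"); np.save("w19.npy",c,allow_pickle=True); Rc,_=cv2.Rodrigues(c["rvec"]); print(-Rc.T@c["tvec"])
cv2.imwrite("pics/w19.png",cv2.resize(c["img"],None,fx=1.5,fy=1.5,interpolation=cv2.INTER_CUBIC))
im=ortho(c,.46,.62,.02,.16,.026,.3); cv2.imwrite("pics/o19.png",cv2.resize(im,None,fx=1.1,fy=1.1,interpolation=cv2.INTER_CUBIC))
```

```text
27.95 [0.4394402  0.08864254 0.17889855] 0.2396208073671075 [-0.03200685 -0.66147458 -0.51404545] 0.3282966919963901
[0.52197209 0.10877087 0.30668309]
```

View pics/w19.png

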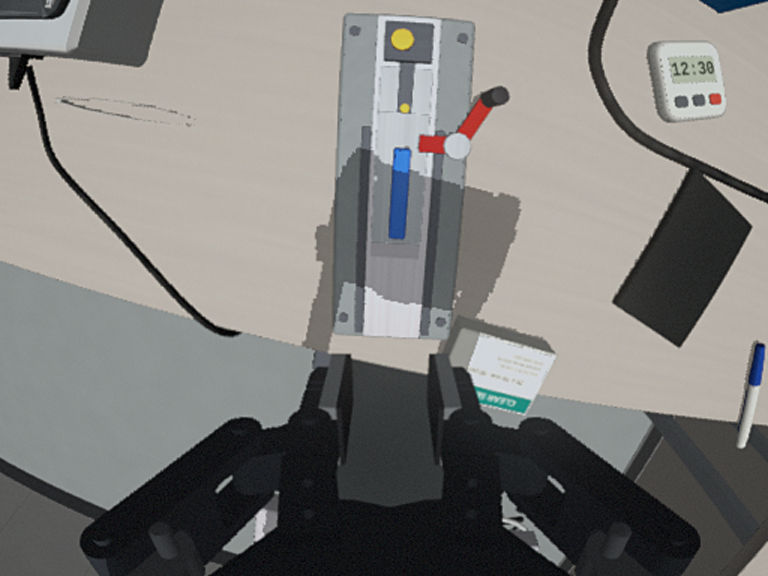

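View pics/o19.png

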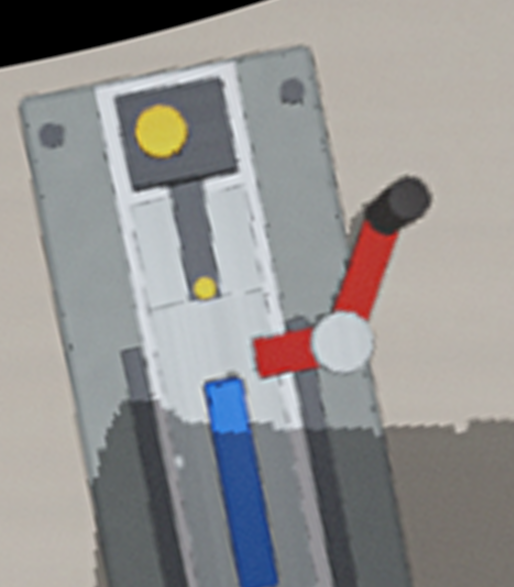

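The final view shows the pin (205,289) tangent to the notch-bottom line (about row 299) and the clip across the blade's edge at (270,355). The gripper is clear and the other things haven't moved. Handing in.

Run:
```python
from bench import *
print(hand_in())
```

```text
the job is handed in; nothing more can be done
None
```

I loaded the blade with the pin home in its notch, turned the keeper to its stop, and handed the job in at about 28 s of the 59 s allowed. No verdict came back.

- **Loading:** I gripped the blade by its rib, laid it flat in the channel and slid it along the bed until the pin met the bottom of the notch.
- **Press on the pin:** I held about 2–4 N at the wrist for roughly 0.8 s, with readings briefly reaching about 4.2 N, part of it bed friction. The limit is 4.5 N at the pin. While pressing, the blade's measured position changed by no more than about 0.1 mm, so I saw no sign of the stop giving way.
- **Keeper:** I released the blade, put the jaws round the black peg and turned the keeper until the force rose to about 6 N and it stopped. I then backed off, opened the jaws and rose clear.

**Last checks:** the final wrist-camera picture shows the pin touching the bottom of the notch, to the picture's accuracy of about 0.5 mm. The clip lies over the blade's edge at about 1.56 rad, against 1.57 for fully closed. The robot is touching nothing. The items visible in that view look unmoved, but I did not measure every bystander individually. No check failed. The camera's estimate of the pin position and the one found by touch differed by about 1.4 mm, within the stated calibration, and I relied on the touch.

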